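Reset the tripped breaker in the tyre workshop's supply box

TASK

The tyre changer has gone dead: in the red supply box on the bench one of the three breakers has tripped, and its white lever stands half-way, between on (away from the robot) and off (towards the robot). Reset it - push that lever off, firmly and right to its end stop until the latch inside catches, then throw it fully on, feeling your way so that the plastic lever is never forced - and then swing the clear flap shut over the breakers. Leave the other two breakers, one on and one off, as they are, do not shift the things lying on the bench beside the box, and finish clear of everything.

Things in the scene. Friction and masses are not known exactly. Their poses are not given: they have to be found in the camera images.
- supply_box: Red metal box, fixed, 190 (x) x 320 (y) x 150 mm high, open on top, walls 6 mm. Origin: centre of its underside on the bench; x points away from the robot's side, y left, z up. Inside, 88 mm up, a grey deck carries three black breakers 95 mm apart at y = -95, 0, +95 mm (which is which varies). Outlets on the far wall reach to x = +120, carrying handles at the ends to y = +/-196 mm.
- breaker_trip: The tripped breaker, fixed: black, 130 (x) x 75 (y) mm. Origin: centre of its underside, 88 mm above the bench; axes as the box. In its middle a raised nose 74 (x) x 50 (y) mm, its top 18 mm above the origin, with a white lever sticking up 30 mm out of it. The lever's pivot (axis along y) lies 24 mm below the nose top, so 6 mm under this origin.
- trip_lever_tip (a point): Middle of the top end of the tripped breaker's white plastic lever, the one that stands half-way (upright) at the start. The lever is a bar 9 mm thick (x) and 16 mm wide (y), 54 mm from pivot to this tip. The point's z axis points along the lever. The lever cracks if pushed or pinched with more than 17 N.
- trip_lever (a joint): Tripped lever's angle, rad: 0 upright, + leans to the box's +x (on), - to -x (off). Friction holds it near 0; leaning more than about 0.1 either way it falls over. Off rest -0.42. While tripped, on is barred: hard stop near 0.14 (0.13 to 0.17). Only once reset can it be thrown over to its on rest, 0.44 (above 0.35 counts). Pushed back beyond -0.42 it takes trip_reset along.
- trip_lever_pivot (a point): Centre of the tripped lever's pivot (fixed). Push best 34 mm above it, 10 mm over the nose top: leaning fully off, the lever's top is only 41 mm above it. Pushed level there: 3 to 6 N beyond its off rest, rising to 6 to 11 N just before the latch catches; then it gives by 1 to 2 N and at once meets the hard stop. 12 to 13 N felt there is right. Throwing it over to on takes up to 9 N.
- trip_reset (a joint): Reset stroke, rad: how far the tripped lever is pushed beyond its off rest, against a spring. 0 at rest, - when pushed; the lever's whole lean is trip_lever + trip_reset. The end stop lies anywhere from -0.06 to -0.30, different at each start and only to be felt; the latch catches 0.02 to 0.04 before it. Let go, it returns to 0 and the lever stands at -0.42.
- on_lever (a joint): Angle of the lever of the neighbour breaker that is on, same build and sign as trip_lever; stands at about +0.42 and must stay there. It springs back when touched lightly.
- on_lever_tip (a point): Middle of the top end of the on breaker's lever.
- off_lever (a joint): Angle of the lever of the spare breaker that is off, same build and sign; stands at about -0.42 and must stay there.
- off_lever_tip (a point): Middle of the top end of the off breaker's lever.
- flap (a joint): Opening angle of the clear plastic flap, rad: 0 is shut (level on the box's rim), 1.57 upright; at the start 1.65 to 1.85, leaning back away from the robot's side. Its hinge runs along the far top edge of the box and is stiff: the flap stays where it is left, and takes 1 to 6 N at 120 mm from the hinge. Below 0.05 counts as shut.
- flap_hinge (a point): Middle of the flap's hinge line, on the far top edge of the box (box x = +95, z = 153 mm).
- flap_edge (a point): Middle of the flap's free edge, 192 mm from the hinge, half-way through its thickness. A clear sheet 192 x 316 x 4 mm, black strips along both long edges, and a black pull tab 50 mm wide that stands 13 mm out beyond this edge. The point's z axis is the flap's outer normal: up when shut, away from the robot's side when it stands up.
- paste_tub_mid (a point): Centre of a yellow tub of mounting paste, 84 mm across, 85 mm high, standing on the bench to the left of the box (point 42 mm up). Leave alone.
- tyre_lever_mid (a point): Middle of a steel tyre lever, 315 mm long, 22 mm wide, 12 mm high, lying on the bench to the right of the box. Leave alone.
- weight_tray_mid (a point): Centre of a blue tray for wheel weights, 90 x 120 x 35 mm, on the bench farther to the left (point 17 mm up). Leave alone.

How it is judged (in metres and radians):
On the way, in this order (a step that is already met when the one before it is completed fails the run):
1. the tripped lever is pushed past its off rest against the spring (value of joint trip_reset below -0.035 rad), for 0.05 s.
2. the lever is thrown on and stays there (value of joint trip_lever above 0.35 rad), for 0.2 s.
3. the flap is shut (value of joint flap below 0.05 rad), for 0.2 s.
At the end, for the whole second after the job is handed in: The tripped lever stands on (above 0.35 rad), the other two levers as they were (on above 0.3, off below -0.3), the flap is shut (below 0.05 rad, 10 mm at its edge) and at rest, and the tub, tyre lever and tray lie within 30 mm of where they were (value of joint trip_lever above 0.35 rad and value of joint on_lever above 0.3 rad and value of joint off_lever below -0.3 rad and value of joint flap below 0.05 rad and velocity of joint flap between -0.05 and 0.05 rad/s and distance of each of paste_tub_mid, tyre_lever_mid, weight_tray_mid from where it was at the start of the episode below 0.03 m); the robot touches nothing.
It fails at once if more than 17 N on the tripped lever (contact force between trip_lever and the arm above 17 N or contact force between trip_lever and the fingers above 17 N).
It fails at once if the lever that was on is moved off its on position (value of joint on_lever below 0.2 rad).
It fails at once if the lever that was off is moved off its off position (value of joint off_lever above -0.2 rad).
It fails at once if paste tub, tyre lever or weight tray pushed more than 30 mm (distance of any of paste_tub_mid, tyre_lever_mid, weight_tray_mid from where it was at the start of the episode above 0.03 m).
It also fails if it takes over 72 s, if anything falls off the work surface, if the arm or the gripper's body presses on something with over 40 N, if the wrist force passes 120 N, or if a joint passes its speed limit or range.

ROBOT

A 7-joint arm with a two-finger parallel gripper is mounted at the origin on the work surface. World frame = base frame: x ahead of the robot, y to its left, z up, the work surface at z = 0. Lengths are in m, angles in degrees, forces in N, time in s.
With the tool pointing down it reaches from about 0.425 to 0.875 m from the base axis. Payload 4.7 kg.
Tool frame: the origin (TCP) lies at the very end of the fingers, on their centre line; the grasp point (between the pads) lies 19 mm behind it; z points along the fingers, y is the line along which they close (so a half turn about z gives the same grasp; the last joint's range is limited). The gripper opens to 87 mm and grips with 3 to 60 N. Pads are 19 mm wide; open, the fingers measure 117 mm over their backs; the gripper's body (75 mm by 190 mm) begins 51 mm behind the grasp point.
Start: joints at [75.865, 18.392, -4.016, 83.108, 1.295, 78.541, -3.26], TCP at [0.168, -0.628, 0.223] pointing down, gripper open.
Joint ranges: [-163.93, 163.93], [-17.29, 119.83], [-79.2, 71.16], [3.27, 140.29], [-89.18, 269.18], [5.43, 117.66], [-154.24, 154.24]. Speed limits (degrees/s): [147.25, 147.25, 180, 180, 180, 180, 180].

INTERFACE

Orientations are given as [roll, pitch, yaw] about the fixed x, y, z axes, in that order (R = Rz(yaw) Ry(pitch) Rx(roll)).
In Python, from cell import get_obs, read_camera, sign_off, silhouettes gives the robot as it stands.
- The arm moves only by the tool play_rows, never from a script. Its argument "steps" is a list that holds one entry, the list of rows, each a list of 7 numbers: the shift along the tool's x, y, z in m, then the turn, a rotation vector about the tool's x, y, z in rad, then the finger opening in m, from 0 to 0.087. A call has 1 to 12 rows; each row shifts and turns the commanded pose from where the row before left it, along the tool's axes as they then stand; what a row does not reach is not made up. A row lasts 1/10 s, in which the tool goes at most 50 mm and 8.59 degrees, less where a joint would pass 70% of its speed; a pose out of reach is approached as far as the arm can. A call is refused whole if a number of a shift passes 0.05 or a number of a turn 0.15, either way. A call with a gripper value outside its range is refused whole. The fingers move at their own pace and stop on an object; "force" is the grip in N (left out, the last holds). Time passes only in rows, so rows that do not move let the fingers close. It gives the time, the measured TCP pose, the force, the opening and the grip force at its end, in the units of the state.
- get_obs(): the state, without advancing time (a new reading comes with each control period).
- read_camera(name): name is "side" or "top" or "wrist"; returns a dict with "frame" (384x512x3 uint8, red, green, blue), "intrinsics" (3x3 intrinsics, pixels), "view" (4x4, takes a point from world to camera coordinates). Camera axes: x right, y up, looking along -z (the intrinsics and any distortion apply to the point x, -y, -z); pixel columns grow to the right and rows downward; lengths in m; the calibration is good to about 2 mm. A picture is of the moment at which its call begins. There is no depth.
- sign_off(): hands the job in; it is judged then, once.
Trained networks look in the newest picture that a camera, given by its name, has taken for a name from the list of things; names that differ only in an ending like _2 or _b are one class to them, and where a whole thing is asked for, a point or a joint stands for the part that bears it (a point fixed in the world has none). Each returns a list of dicts, best first, with "p" (0 to 1); they miss things now and then, are a little off and sometimes report something else, mostly with a low value. They report only what shows in the picture. A call takes as long as a camera call.
- silhouettes(camera, name): "pixels" (384x512 bool, what is visible of it) and "extent" ([left, top, right, bottom] in pixels, round what is visible of it).
The state is a dict: "time_s": time; "qpos": joint angles; "joint_velocities": joint speeds; "effort": joint torques, N m; "tool_pos": TCP position; "tool_rot": TCP orientation; "force": force on the tool from outside, world axes, zero at the start; "wrist_torque": the same for the moment, N m; "grip_width": finger opening in m; "grasp_force": force on a finger pad.
Only numpy, scipy, OpenCV 4.12 (cv2) and the standard library are available. Lean on these libraries where they do the work, as an engineer would, in place of code of your own. Each camera call takes 0.05 s, during which the arm holds its last target. There are 200 camera calls.

## Working session

There is one attempt and no reset: what is moved stays moved. The work goes in short steps, Python scripts to look and compute and a tool call to move; the robot and the scene stay as the last step left them, time stands still between calls to the robot, and variables do not carry over. Pictures are saved under pics/ and viewed, at most 10 in all, crops included, and the job is handed in when it is done.

Besides the shell and the picture viewer there is one more tool, called after "Request:" as name([rows], argument=value, ...), one row to a line, values as JSON. play_rows: Moves the arm, as the interface text tells. Its arguments: {"type":"object","properties":{"steps":{"type":"array","items":{"type":"array","items":{"type":"array","items":{"type":"number"}}}},"force":{"type":"number"}},"required":["steps"]}

```bash
mkdir -p pics; cat > h.py <<'E'
import numpy as np,cv2
from cell import *
def save(c,fn):
    r=read_camera(c); cv2.imwrite(fn,r['frame'][:,:,::-1]); return r
def proj(r,P):
    P=np.atleast_2d(P);V=r['view'];c=(V[:3,:3]@P.T).T+V[:3,3]
    c=c*[1,-1,-1];u=(r['intrinsics']@c.T).T;return u[:,:2]/u[:,2:]
def ray(r,uv):
    V=r['view'];R=V[:3,:3];o=-R.T@V[:3,3]
    d=np.linalg.inv(r['intrinsics'])@[uv[0],uv[1],1];d=R.T@(d*[1,-1,-1]);return o,d
def atz(r,uv,z):
    o,d=ray(r,uv);return o+d*(z-o[2])/d[2]
E
python3 - <<'E'
from h import *
a=save('side','pics/s.png');b=save('top','pics/t.png')
i=np.hstack([cv2.imread('pics/s.png'),cv2.imread('pics/t.png')])
s=get_obs();print({k:np.round(v,3) for k,v in s.items()})
for r in(a,b):print(np.linalg.inv(r['view']).round(3)[:3],r['intrinsics'][0])
for c,r in(('side',a),('top',b)):
  for n in['supply_box','breaker_trip','trip_lever_tip','on_lever_tip','off_lever_tip','flap_edge']:
    try:
      for d in silhouettes(c,n)[:2]:
        ys,xs=np.nonzero(d['pixels']);print(c,n,round(d['p'],2),d['extent'],xs.mean().round(1),ys.mean().round(1))
    except Exception as e:print(n,e)
E
```

```text
{'time_s': np.float64(0.1), 'qpos': array([75.863, 18.435, -4.017, 83.169,  1.294, 78.542, -3.262]), 'joint_velocities': array([ 0.001, -0.149, -0.012, -0.208,  0.039, -0.118, -0.068]), 'effort': array([ 0.0000e+00, -4.9257e+01, -4.0500e-01, -3.1340e+01, -6.4000e-02,
        3.9000e-02,  0.0000e+00]), 'tool_pos': array([ 0.167, -0.628,  0.222]), 'tool_rot': array([-1.7990e+02,  5.0000e-03,  1.4946e+01]), 'force': array([-0.042,  0.363, -0.316]), 'wrist_torque': array([-0.024,  0.035, -0.044]), 'grasp_force': np.float64(0.0), 'grip_width': np.float64(0.087)}
[[-0.802  0.333 -0.496 -0.034]
 [-0.597 -0.413  0.688  0.905]
 [ 0.025  0.848  0.53   0.737]] [370.41632149   0.         249.49547714]
[[ 0.026  0.986 -0.165  0.276]
 [-1.     0.025 -0.008  0.109]
 [-0.004  0.165  0.986  1.542]] [465.71449258   0.         254.0946446 ]
side supply_box 0.76 [238.8, 89.5, 335.6, 231.0] 277.8 165.4
side breaker_trip 0.84 [280.7, 159.4, 317.0, 176.4] 300.0 166.0
side off_lever_tip 0.15 [239.6, 90.7, 286.4, 174.2] 262.7 131.0
side flap_edge 0.79 [240.9, 89.8, 285.0, 176.4] 262.3 131.4
top breaker_trip 0.71 [342.3, 167.3, 369.4, 209.8] 353.2 189.8
top off_lever_tip 0.32 [268.3, 125.5, 391.0, 167.5] 324.5 147.1
top flap_edge 0.98 [268.2, 125.6, 389.9, 168.6] 324.7 147.1
```

View pics/t.png

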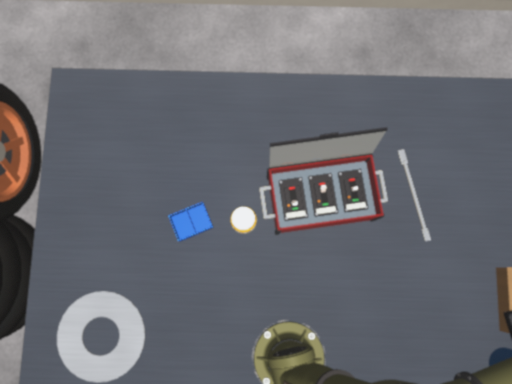

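View pics/s.png

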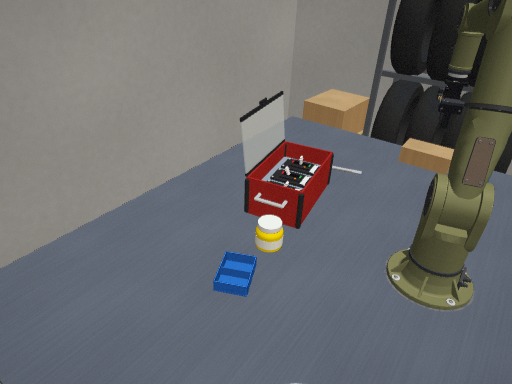

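The top view shows the red box around (326,193) with levers near (293,195), (323,186) and (352,187). The side view shows the flap standing up, the tub at (269,234) and the tray at (236,273). Next I fit the box pose and zoom in.

```bash
cat > fit.py <<'E'
from h import *
from scipy.optimize import minimize
r=save('top','pics/t2.png')
hsv=cv2.cvtColor(r['frame'],cv2.COLOR_RGB2HSV)
m=(((hsv[...,0]<8)|(hsv[...,0]>172))&(hsv[...,1]>150)&(hsv[...,2]>50)).astype(np.uint8)
m[:100]=0;m[260:]=0;m[:,:255]=0;m[:,400:]=0
n,l,st,_=cv2.connectedComponentsWithStats(m);k=1+np.argmax(st[1:,4]);m=(l==k).astype(np.uint8)
# rim + outer: silhouette = hull of the box
def hullmask(p):
    x,y,a=p;c,s=np.cos(a),np.sin(a)
    L=np.array([[sx*.095,sy*.16,z] for sx in(1,-1) for sy in(1,-1) for z in(0,.15)])
    P=L@np.array([[c,-s,0],[s,c,0],[0,0,1]]).T+[x,y,0]
    q=proj(r,P);M=np.zeros((384*4,512*4),np.uint8);cv2.fillConvexPoly(M,cv2.convexHull((q*4).round().astype(np.int32)),1);return M
H=np.zeros((384*4,512*4),np.uint8)
pts=np.argwhere(m)[:,::-1];cv2.fillConvexPoly(H,cv2.convexHull(((pts+.0)*4).astype(np.int32)),1)
c0=atz(r,[326,195],.15)
def f(p):
    return float((hullmask(p)!=H).sum())
best=min((minimize(f,[c0[0],c0[1],a],method='Nelder-Mead',options=dict(initial_simplex=[[c0[0],c0[1],a],[c0[0]+.02,c0[1],a],[c0[0],c0[1]+.02,a],[c0[0],c0[1],a+.06]])) for a in(0,.1)),key=lambda o:o.fun)
print(best.x,np.degrees(best.x[2]),best.fun/16,H.sum()/16)
np.save('box.npy',best.x)
x,y,a=best.x;c,s=np.cos(a),np.sin(a);T=lambda L:np.array(L)@np.array([[c,-s,0],[s,c,0],[0,0,1]]).T+[x,y,0]
im=cv2.resize(r['frame'][110:245,250:400,::-1],None,fx=5,fy=5,interpolation=cv2.INTER_CUBIC)
o=lambda q:tuple(((q-[250,110])*5+2).round().astype(int))
for z,col in((.15,(0,255,0)),):
    q=proj(r,T([[.095,.16,z],[.095,-.16,z],[-.095,-.16,z],[-.095,.16,z]]))
    for i in range(4):cv2.line(im,o(q[i]),o(q[(i+1)%4]),col,1)
for yy in(-.095,0,.095):
    for an in(-.42,0,.42):
        q=proj(r,T([[.054*np.sin(an),yy,.082+.054*np.cos(an)]]))[0];cv2.circle(im,o(q),3,(255,255,0),1)
cv2.imwrite('pics/z.png',im)
E
python3 fit.py
```

```text
[ 0.5257527  -0.08544999  0.10142318] 5.811120222889428 5836.9375 1258.3125
```

View pics/z.png

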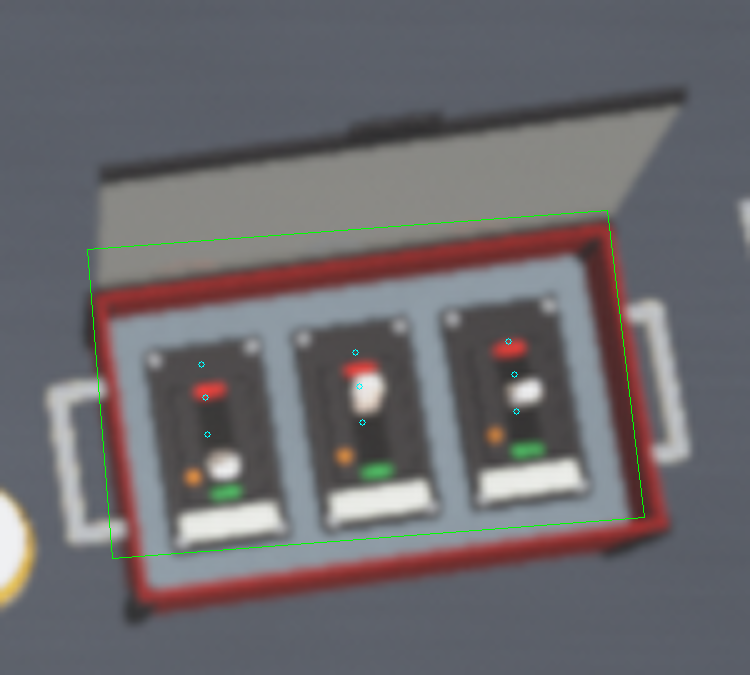

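The zoom shows the left lever (224,465) off, the middle one (367,390) on, and the right one (525,391) half-way, so the right breaker is the tripped one. My mask fit was poor. I'll use the rim corners I can see instead.

```bash
cat > fit2.py <<'E'
from h import *
r=read_camera('top')
C=np.array([[95,297],[612,225],[662,522],[142,605]])/5+[249.6,109.6]
P=np.array([atz(r,c,.15) for c in C])
print(P.round(4),[np.linalg.norm(P[i]-P[(i+1)%4]).round(4) for i in range(4)])
c0=P.mean(0);d=(P[0]-P[1])+(P[3]-P[2]);e=(P[0]-P[3])+(P[1]-P[2])
a1=np.arctan2(-d[0],d[1]);a2=np.arctan2(e[1],e[0]);print(c0,np.degrees([a1,a2]))
L=np.array([[.095,.16],[.095,-.16],[-.095,-.16],[-.095,.16]]);a=(a1*2+a2)/3
np.save('box.npy',[c0[0],c0[1],a])
s,c=np.sin(a),np.cos(a);T=lambda p:np.array(p)@np.array([[c,-s,0],[s,c,0],[0,0,1]]).T+[c0[0],c0[1],0]
for y,l in((-.095,0),(0,.42),(.095,-.42)):
    p=T([[.054*np.sin(l),y,.082+.054*np.cos(l)]]);print('tip',p.round(4),((proj(r,p)-[249.6,109.6])*5).round(1))
print('seen off 224,465 on 367,380 trip 525,391')
for f in(1.6,1.7,1.8,1.9):
    print(f,((proj(r,T([[.095-.192*np.cos(f),y,.153+.192*np.sin(f)] for y in(.158,-.158)])*1)-[249.6,109.6])*5).round(0).tolist())
for n in['paste_tub_mid','tyre_lever_mid']:
    for d in silhouettes('top',n)[:1]:print(n,d['extent'])
E
python3 fit2.py
```

```text
[[ 0.5742  0.0778  0.15  ]
 [ 0.6273 -0.2381  0.15  ]
 [ 0.4449 -0.2652  0.15  ]
 [ 0.3871  0.0458  0.15  ]] [np.float64(0.3204), np.float64(0.1844), np.float64(0.3164), np.float64(0.1899)]
[ 0.508378   -0.09490982  0.15      ] [10.03383585  9.08688769]
tip [[ 0.5244 -0.1885  0.136 ]] [[527.9 392.2]]
tip [[ 0.5301 -0.0912  0.1313]] [[367.6 380.4]]
tip [[ 0.4706 -0.005   0.1313]] [[226.2 472.7]]
seen off 224,465 on 367,380 trip 525,391
1.6 [[105.0, 208.0], [694.0, 124.0]]
1.7 [[100.0, 174.0], [686.0, 91.0]]
1.8 [[94.0, 141.0], [678.0, 59.0]]
1.9 [[89.0, 111.0], [668.0, 29.0]]
paste_tub_mid [229.8, 207.9, 257.0, 232.8]
tyre_lever_mid [398.8, 149.3, 428.0, 242.1]
```

Request:
play_rows([
  [[0,0,0,0,0,0.091,0.0],[0.0375,-0.031,0,0,0,0,0.0],[0.0375,-0.031,0,0,0,0,0.0],[0.0375,-0.031,0,0,0,0,0.0],[0.0375,-0.031,0,0,0,0,0.0],[0.0375,-0.031,0,0,0,0,0.0],[0.0375,-0.031,0,0,0,0,0.0],[0.0375,-0.031,0,0,0,0,0.0],[0.0375,-0.031,0,0,0,0,0.0],[0.0375,-0.031,0,0,0,0,0.0],[0.0375,-0.031,0,0,0,0,0.0],[0.035,-0.031,0,0,0,0,0.0]],
], force=20)

```text
time_s: 2.1
tool_pos: [0.5153, -0.221, 0.223]
tool_rot: [180.0, -0.0, 9.7]
force: [0.9, -0.9, 0.9]
grip_width: 0.0026
grasp_force: 0.0
```

```bash
python3 - <<'E'
from h import *
r=save('wrist','pics/w.png');s=get_obs();print(s['time_s'],s['tool_pos'].round(4),s['tool_rot'],s['force'],s['grip_width'])
x,y,a=np.load('box.npy');si,c=np.sin(a),np.cos(a);T=lambda p:np.array(p)@np.array([[c,-si,0],[si,c,0],[0,0,1]]).T+[x,y,0]
im=cv2.imread('pics/w.png')
for p in[[0,-.095,.136],[.022,0,.1313],[-.022,.095,.1313],[.095,.16,.15],[.095,-.16,.15],[-.095,-.16,.15],[-.095,.16,.15]]:
    q=proj(r,T([p]))[0];print(p,q.round(1));cv2.circle(im,tuple(q.round().astype(int)),4,(0,255,255),1)
cv2.imwrite('pics/w1.png',im)
for n in['trip_lever_tip']:
    for d in silhouettes('wrist',n)[:2]:print(d['p'],d['extent'])
E
```

```text
2.15 [ 0.5206 -0.2113  0.2231] [-179.75558955   -0.34691442   10.38593036] [4.31882998 6.66385201 0.95457299] 0.001435894715331143
[0, -0.095, 0.136] [217.4 180.6]
[0.022, 0, 0.1313] [103.4 153.5]
[-0.022, 0.095, 0.1313] [2.00e-01 2.04e+02]
[0.095, 0.16, 0.15] [-145.5   54.4]
[0.095, -0.16, 0.15] [302.2  54.9]
[-0.095, -0.16, 0.15] [293.3 290.7]
[-0.095, 0.16, 0.15] [-74.6 290.6]
0.75 [206.3, 166.9, 226.4, 181.9]
```

View pics/w1.png

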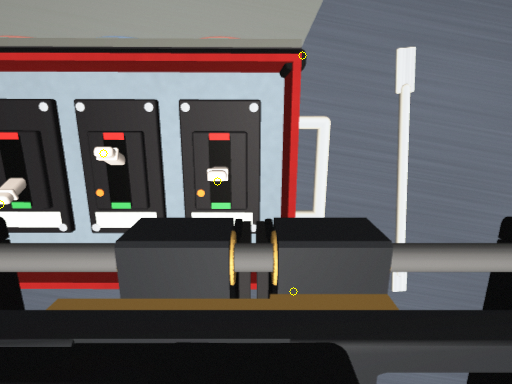

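The wrist view shows the tripped lever's tip at about (217,175), against a predicted (217,181). The arm was still settling. I'll finish the approach and measure again.

Request:
play_rows([
  [[0.02,-0.016,0,0,0,0,0.0],[0.02,-0.016,0,0,0,0,0.0],[0,0,0,0,0,0,0],[0,0,0,0,0,0,0],[0,0,0,0,0,0,0]],
])

```text
time_s: 2.7
tool_pos: [0.5472, -0.1859, 0.2224]
tool_rot: [180.0, 0.1, 9.6]
force: [0.5, 0.5, -0.3]
grip_width: 0.0005
grasp_force: 0.0
```

```bash
python3 - <<'E'
from h import *
r=save('wrist','pics/w.png');s=get_obs();print(s['time_s'],s['tool_pos'].round(4),s['tool_rot'],s['force'],s['grip_width'])
x,y,a=np.load('box.npy');si,c=np.sin(a),np.cos(a);T=lambda p:np.array(p)@np.array([[c,-si,0],[si,c,0],[0,0,1]]).T+[x,y,0]
im=cv2.imread('pics/w.png')
for p in[[0,-.095,.136],[.022,0,.1313],[-.022,.095,.1313],[.095,.16,.15],[.095,-.16,.15],[-.095,-.16,.15]]:
    q=proj(r,T([p]))[0];print(p,q.round(1));cv2.circle(im,tuple(q.round().astype(int)),4,(0,255,255),1)
cv2.imwrite('pics/w2.png',im)
for n in['trip_lever_tip','on_lever_tip']:
    for d in silhouettes('wrist',n)[:2]:print(d['p'],d['extent'])
E
```

```text
2.75 [ 0.5472 -0.186   0.2225] [1.79956426e+02 4.13643276e-02 9.59710002e+00] [-0.64918797  0.84103183  0.14585504] 0.00031817644768806
[0, -0.095, 0.136] [252.2 222.8]
[0.022, 0, 0.1313] [142.1 197. ]
[-0.022, 0.095, 0.1313] [ 40.9 244.3]
[0.095, 0.16, 0.15] [-91.1 109.3]
[0.095, -0.16, 0.15] [339.2 108.8]
[-0.095, -0.16, 0.15] [324.5 327.6]
0.84 [242.9, 205.7, 259.4, 221.1]
0.84 [132.0, 191.4, 160.4, 206.4]
```

View pics/w2.png

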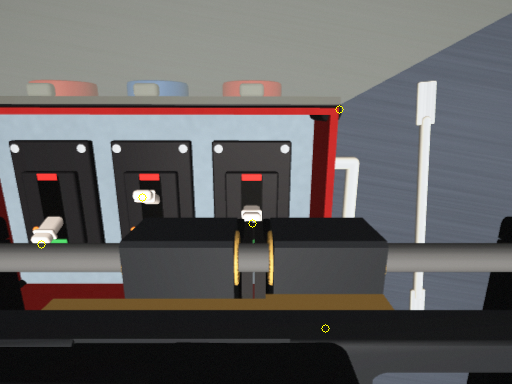

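```bash
python3 - <<'E'
from h import *
r=read_camera('wrist');print(np.linalg.inv(r['view']).round(3))
x,y,a=np.load('box.npy');si,c=np.sin(a),np.cos(a);T=lambda p:np.array(p)@np.array([[c,-si,0],[si,c,0],[0,0,1]]).T+[x,y,0]
for p in[[0,-.095,.136],[0,-.095,.106],[.005,-.095,.136],[.065,-.1325,.088],[.065,-.0575,.088],[.065,-.0375,.088],[.065,.0375,.088],[.037,-.07,.106],[.037,-.12,.106]]:
    print(p,proj(r,T([p]))[0].round(1))
im=cv2.resize(r['frame'][95:255,120:320,::-1],None,fx=4,fy=4,interpolation=cv2.INTER_CUBIC);cv2.imwrite('pics/w3.png',im)
E
```

```text
[[ 0.168  0.955  0.246  0.615]
 [-0.986  0.162  0.043 -0.174]
 [ 0.001 -0.25   0.968  0.385]
 [ 0.     0.     0.     1.   ]]
[0, -0.095, 0.136] [252.4 223. ]
[0, -0.095, 0.106] [252.5 212.2]
[0.005, -0.095, 0.136] [252.4 217.5]
[0.065, -0.1325, 0.088] [291.2 142.2]
[0.065, -0.0575, 0.088] [213.6 142.3]
[0.065, -0.0375, 0.088] [192.9 142.4]
[0.065, 0.0375, 0.088] [115.3 142.5]
[0.037, -0.07, 0.106] [225.6 174.4]
[0.037, -0.12, 0.106] [279.2 174.3]
```

View pics/w3.png

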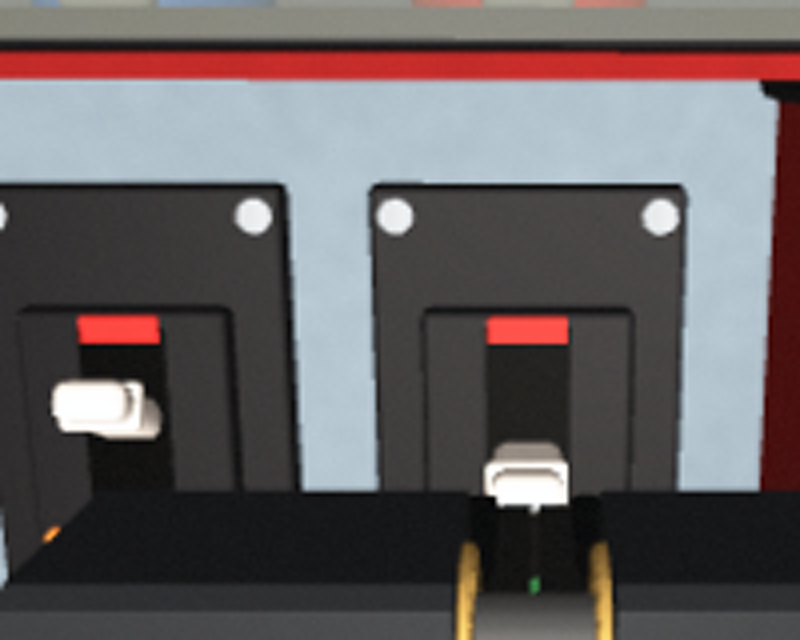

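Breaker corners in the zoom are at (291.5,141) and (213,141), which is within about 1 mm of the model. The lever stands near upright. I'll descend on its far side.

Request:
play_rows([
  [[0.004,0,0.01,0,0,0,0],[0,0,0.03,0,0,0,0],[0,0,0.03,0,0,0,0],[0,0,0.02,0,0,0,0],[0,0,0.015,0,0,0,0],[0,0,0.007,0,0,0,0],[0,0,0,0,0,0,0],[0,0,0,0,0,0,0]],
])

```text
time_s: 3.7
tool_pos: [0.5528, -0.1838, 0.1114]
tool_rot: [180.0, -0.1, 9.7]
force: [0.2, -1.2, 0.7]
grip_width: 0.0005
grasp_force: 0.0
```

Request:
play_rows([
  [[-0.004,0,-0.002,0,0,0,0],[-0.004,0,-0.002,0,0,0,0],[-0.004,0,0,0,0,0,0],[-0.003,0,0,0,0,0,0],[-0.003,0,0,0,0,0,0],[-0.003,0,0,0,0,0,0],[-0.002,0,0,0,0,0,0],[-0.002,0,0,0,0,0,0],[0,0,0,0,0,0,0]],
])

```text
time_s: 4.6
tool_pos: [0.5271, -0.1879, 0.1143]
tool_rot: [-180.0, 0.0, 9.7]
force: [0.6, 0.5, -0.1]
grip_width: 0.0001
grasp_force: 0.2
```

Request:
play_rows([
  [[-0.001,0,-0.001,0,0,0,0],[-0.001,0,0,0,0,0,0],[-0.001,0,0,0,0,0,0],[-0.001,0,0,0,0,0,0],[0,0,0,0,0,0,0],[0,0,0,0,0,0,0]],
])

```text
time_s: 5.2
tool_pos: [0.5241, -0.1883, 0.1158]
tool_rot: [180.0, -0.1, 9.7]
force: [4.6, 0.4, -1.8]
grip_width: 0.0002
grasp_force: 2.0
```

Request:
play_rows([
  [[-0.001,0,0,0,0,0,0],[0,0,0,0,0,0,0]],
])

```text
time_s: 5.4
tool_pos: [0.5237, -0.1884, 0.1159]
tool_rot: [180.0, -0.2, 9.8]
force: [5.5, 1.0, -1.0]
grip_width: 0.0002
grasp_force: 2.5
```

Request:
play_rows([
  [[-0.001,0,0,0,0,0,0],[0,0,0,0,0,0,0]],
])

```text
time_s: 5.6
tool_pos: [0.5233, -0.1885, 0.1161]
tool_rot: [180.0, -0.2, 9.8]
force: [6.5, 1.4, -1.1]
grip_width: 0.0003
grasp_force: 3.0
```

Request:
play_rows([
  [[-0.001,0,0,0,0,0,0],[0,0,0,0,0,0,0]],
])

```text
time_s: 5.8
tool_pos: [0.5225, -0.1886, 0.1162]
tool_rot: [180.0, -0.2, 9.8]
force: [6.9, 0.8, -1.1]
grip_width: 0.0005
grasp_force: 3.1
```

Request:
play_rows([
  [[-0.001,0,0,0,0,0,0],[0,0,0,0,0,0,0]],
])

```text
time_s: 6.0
tool_pos: [0.5206, -0.189, 0.116]
tool_rot: [180.0, -0.1, 9.8]
force: [4.9, 1.5, 0.3]
grip_width: 0.0001
grasp_force: 2.3
```

Request:
play_rows([
  [[-0.001,0,0,0,0,0,0],[0,0,0,0,0,0,0]],
])

```text
time_s: 6.2
tool_pos: [0.5204, -0.189, 0.1162]
tool_rot: [180.0, -0.2, 9.8]
force: [7.3, 0.7, 0.6]
grip_width: 0.0006
grasp_force: 2.8
```

Request:
play_rows([
  [[-0.001,0,0,0,0,0,0],[-0.001,0,0,0,0,0,0],[0,0,0,0,0,0,0]],
])

```text
time_s: 6.5
tool_pos: [0.5197, -0.1891, 0.1167]
tool_rot: [179.9, -0.4, 9.8]
force: [8.9, 1.6, -0.9]
grip_width: 0.0001
grasp_force: 3.7
```

Request:
play_rows([
  [[-0.001,0,0,0,0,0,0],[0,0,0,0,0,0,0]],
])

```text
time_s: 6.7
tool_pos: [0.5193, -0.1891, 0.1169]
tool_rot: [179.9, -0.5, 9.8]
force: [9.5, 1.1, -0.7]
grip_width: 0.0004
grasp_force: 4.2
```

Request:
play_rows([
  [[-0.001,0,0,0,0,0,0],[0,0,0,0,0,0,0]],
])

```text
time_s: 6.9
tool_pos: [0.519, -0.1892, 0.1172]
tool_rot: [179.9, -0.5, 9.8]
force: [10.9, 2.0, -1.4]
grip_width: 0.0001
grasp_force: 4.7
```

Request:
play_rows([
  [[-0.001,0,0,0,0,0,0],[0,0,0,0,0,0,0]],
])

```text
time_s: 7.1
tool_pos: [0.5187, -0.1892, 0.1174]
tool_rot: [179.9, -0.6, 9.8]
force: [13.3, 2.9, -1.1]
grip_width: 0.0004
grasp_force: 5.2
```

Request:
play_rows([
  [[-0.001,0,0,0,0,0,0],[0,0,0,0,0,0,0]],
])

```text
time_s: 7.3
tool_pos: [0.5184, -0.1892, 0.1177]
tool_rot: [179.9, -0.7, 9.8]
force: [14.0, 1.6, -1.2]
grip_width: 0.0008
grasp_force: 5.7
```

The force dropped from 6.9 to 4.9 N, then rose steadily to 14 N. That means the latch caught and the lever is on its end stop. Next I back off, lift over to the near side and descend.

Request:
play_rows([
  [[0.006,0,0,0,0,0,0],[0.01,0,0,0,0,0,0],[0,0,-0.025,0,0,0,0],[0,0,-0.025,0,0,0,0],[0,0,0,0,0,0,0],[-0.025,0,0,0,0,0,0],[-0.026,0,0,0,0,0,0],[0,0,0,0,0,0,0],[0,0,0.025,0,0,0,0],[0,0,0.02,0,0,0,0],[0,0,0.006,0,0,0,0],[0,0,0,0,0,0,0]],
])

```text
time_s: 8.5
tool_pos: [0.4771, -0.1959, 0.1131]
tool_rot: [-179.9, 0.2, 9.7]
force: [-0.8, 0.5, 0.4]
grip_width: 0.0002
grasp_force: 0.0
```

```bash
python3 - <<'E'
from h import *
s=get_obs();print(s['tool_pos'].round(4),s['force'].round(1))
x,y,a=np.load('box.npy');R=np.array([[np.cos(a),-np.sin(a)],[np.sin(a),np.cos(a)]]);print(R.T@(s['tool_pos'][:2]-[x,y]))
E
```

```text
[ 0.4771 -0.1959  0.1131] [-0.8  0.5  0.4]
[-0.04792366 -0.09429196]
```

Request:
play_rows([
  [[0.003,0,0,0,0,0,0],[0.003,0,0,0,0,0,0],[0.003,0,0,0,0,0,0],[0.002,0,0,0,0,0,0],[0.002,0,0,0,0,0,0],[0.002,0,0,0,0,0,0],[0,0,0,0,0,0,0]],
])

```text
time_s: 9.2
tool_pos: [0.4907, -0.1945, 0.1145]
tool_rot: [-180.0, 0.3, 9.7]
force: [-6.7, -1.2, 5.2]
grip_width: 0.0002
grasp_force: 3.5
```

Request:
play_rows([
  [[0.001,0,0,0,0,0,0],[0.001,0,0,0,0,0,0],[0.001,0,0,0,0,0,0],[0,0,0,0,0,0,0]],
])

```text
time_s: 9.6
tool_pos: [0.4939, -0.1941, 0.1146]
tool_rot: [180.0, 0.2, 9.7]
force: [-6.4, -0.5, 4.9]
grip_width: 0.0005
grasp_force: 3.2
```

Request:
play_rows([
  [[0.001,0,0,0,0,0,0],[0.001,0,0,0,0,0,0],[0.001,0,0,0,0,0,0],[0.001,0,0,0,0,0,0]],
])

```text
time_s: 10.0
tool_pos: [0.4984, -0.1934, 0.1146]
tool_rot: [180.0, 0.2, 9.7]
force: [-5.1, -0.2, 3.1]
grip_width: -0.0001
grasp_force: 2.4
```

Request:
play_rows([
  [[0.0015,0,0,0,0,0,0],[0.0015,0,0,0,0,0,0],[0.0015,0,0,0,0,0,0]],
])

```text
time_s: 10.3
tool_pos: [0.5044, -0.1921, 0.1146]
tool_rot: [180.0, -0.0, 9.7]
force: [-2.3, -1.6, 0.5]
grip_width: 0.0005
grasp_force: 1.4
```

Request:
play_rows([
  [[0.0015,0,0,0,0,0,0],[0.0015,0,0,0,0,0,0],[0.0015,0,0,0,0,0,0]],
])

```text
time_s: 10.6
tool_pos: [0.5092, -0.1909, 0.1145]
tool_rot: [180.0, -0.0, 9.7]
force: [-2.6, -0.1, 1.2]
grip_width: 0.0007
grasp_force: 0.9
```

Request:
play_rows([
  [[0.001,0,0,0,0,0,0],[0.001,0,0,0,0,0,0],[0.001,0,0,0,0,0,0]],
])

```text
time_s: 10.9
tool_pos: [0.5117, -0.1904, 0.1145]
tool_rot: [-180.0, 0.0, 9.7]
force: [-1.6, -0.4, 1.7]
grip_width: 0.0004
grasp_force: 0.9
```

Request:
play_rows([
  [[0.001,0,0,0,0,0,0],[0.001,0,0,0,0,0,0],[0.001,0,0,0,0,0,0]],
])

```text
time_s: 11.2
tool_pos: [0.5149, -0.1899, 0.1146]
tool_rot: [-180.0, -0.0, 9.7]
force: [-0.0, -0.6, 0.6]
grip_width: 0.0007
grasp_force: 0.3
```

Request:
play_rows([
  [[0.001,0,0,0,0,0,0],[0.001,0,0,0,0,0,0],[0.001,0,0,0,0,0,0]],
])

```text
time_s: 11.5
tool_pos: [0.5178, -0.1895, 0.1145]
tool_rot: [180.0, -0.0, 9.7]
force: [-0.0, 0.6, 0.1]
grip_width: 0.0005
grasp_force: 0.0
```

Request:
play_rows([
  [[0.001,0,0,0,0,0,0],[0.001,0,0,0,0,0,0]],
])

```text
time_s: 11.7
tool_pos: [0.5196, -0.1892, 0.1145]
tool_rot: [180.0, -0.0, 9.7]
force: [0.8, -0.3, -0.4]
grip_width: 0.0006
grasp_force: 0.0
```

Request:
play_rows([
  [[0.001,0,0,0,0,0,0],[0.001,0,0,0,0,0,0],[0.001,0,0,0,0,0,0],[0.001,0,0,0,0,0,0],[0.001,0,0,0,0,0,0],[0,0,0,0,0,0,0]],
])

```text
time_s: 12.3
tool_pos: [0.5246, -0.1884, 0.1145]
tool_rot: [180.0, -0.0, 9.7]
force: [1.4, -0.6, -0.8]
grip_width: 0.0003
grasp_force: 0.0
```

Request:
play_rows([
  [[-0.01,0,0,0,0,0,0],[-0.02,0,0,0,0,0,0],[0,0,-0.03,0,0,0,0],[0,-0.01,-0.045,0,0,0,0],[0,-0.02,-0.045,0,0,0,0],[0,-0.02,-0.045,0,0,0,0],[0,0,-0.05,0,0,0,0],[0,0,-0.05,0,0,0,0],[0,0,-0.03,0,0,0,0],[0,0,0,0,0,0,0],[0,0,0,0,0,0,0]],
])

```text
time_s: 13.4
tool_pos: [0.486, -0.1443, 0.4096]
tool_rot: [180.0, -0.0, 9.7]
force: [0.0, 0.8, -0.7]
grip_width: 0.0007
grasp_force: 0.0
```

```bash
python3 - <<'E'
from h import *
r=save('wrist','pics/v.png')
s=get_obs();print(s['tool_pos'].round(4),s['force'].round(1),s['qpos'].round(0))
x,y,a=np.load('box.npy');R=np.array([[np.cos(a),-np.sin(a)],[np.sin(a),np.cos(a)]]);print(R.T@(s['tool_pos'][:2]-[x,y]))
E
```

```text
[ 0.4857 -0.1443  0.4085] [-0.6 -0.5 -0.7] [ 42.   1. -28.  83.   0.  97. -67.]
[-0.03072367 -0.04482472]
```

View pics/v.png

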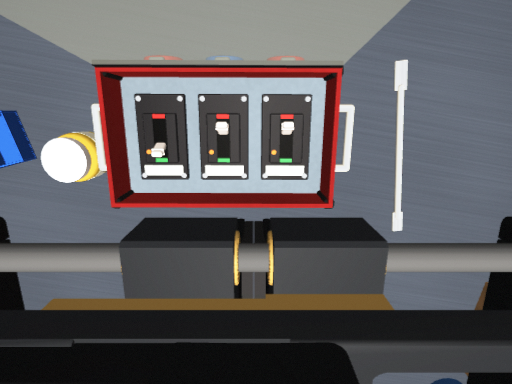

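The right and middle levers at (287,127) and (222,127) both stand on, and the left one at (158,150) is off. Next is the flap, so I cross above it and come down behind.

Request:
play_rows([
  [[0.03,0,-0.01,0,0,0,0],[0.045,0,0,0,0,0,0],[0.045,0,0,0,0,0,0],[0.045,0,0,0,0,0,0],[0.041,0,0,0,0,0,0],[0,0,0,0,0,0,0],[0,0,0.03,0,0,0,0],[0,0,0.04,0,0,0,0],[0,0,0.04,0,0,0,0],[0,0,0,0,0,0,0],[0,0,0,0,0,0,0]],
])

```text
time_s: 14.55
tool_pos: [0.6884, -0.1099, 0.3092]
tool_rot: [-180.0, 0.1, 9.7]
force: [0.4, -0.6, 0.8]
grip_width: 0.0004
grasp_force: 0.0
```

```bash
python3 - <<'E'
from h import *
s=get_obs();print(s['tool_pos'].round(4),s['force'].round(1),s['qpos'].round(0))
x,y,a=np.load('box.npy');R=np.array([[np.cos(a),-np.sin(a)],[np.sin(a),np.cos(a)]]);b=R.T@(s['tool_pos'][:2]-[x,y]);print(b)
d=.15;px,pz=b[0],s['tool_pos'][2]
for f in np.radians([90,80,70,60,50,40,30,20,10,5,0]):
    X=.095-d*np.cos(f)+.002*np.sin(f)+.0095;Z=.153+d*np.sin(f)+.002*np.cos(f)
    print(round(np.degrees(f)),round(X,4),round(Z,4),'dx %.4f dtoolz %.4f'%(X-px,pz-Z));px,pz=X,Z
E
```

```text
[ 0.6884 -0.1099  0.3092] [ 0.4 -0.6  0.8] [ 28.  26. -32.  66.  14.  91. -82.]
[ 0.17494608 -0.045212  ]
90 0.1065 0.303 dx -0.0684 dtoolz 0.0062
80 0.0804 0.3011 dx -0.0261 dtoolz 0.0019
70 0.0551 0.2946 dx -0.0253 dtoolz 0.0064
60 0.0312 0.2839 dx -0.0238 dtoolz 0.0107
50 0.0096 0.2692 dx -0.0216 dtoolz 0.0147
40 -0.0091 0.251 dx -0.0187 dtoolz 0.0182
30 -0.0244 0.2297 dx -0.0153 dtoolz 0.0212
20 -0.0358 0.2062 dx -0.0114 dtoolz 0.0235
10 -0.0429 0.181 dx -0.0071 dtoolz 0.0252
5 -0.0448 0.1681 dx -0.0019 dtoolz 0.0130
0 -0.0455 0.155 dx -0.0007 dtoolz 0.0131
```

Pull it over to about 80°, then check.

Request:
play_rows([
  [[-0.016,0,0.003,0,0,0,0],[-0.016,0,0.003,0,0,0,0],[-0.012,0,0,0,0,0,0],[-0.012,0,0,0,0,0,0],[-0.012,0,0,0,0,0,0],[-0.013,0,0.001,0,0,0,0],[-0.013,0,0.001,0,0,0,0]],
])

```text
time_s: 15.25
tool_pos: [0.5987, -0.1249, 0.3061]
tool_rot: [179.8, -0.4, 9.8]
force: [0.9, 0.2, -1.2]
grip_width: 0.0004
grasp_force: 0.9
```

Request:
play_rows([
  [[-0.0125,0,0.003,0,0,0,0],[-0.0125,0,0.0035,0,0,0,0],[-0.012,0,0.005,0,0,0,0],[-0.012,0,0.0055,0,0,0,0],[-0.011,0,0.007,0,0,0,0],[-0.0105,0,0.0075,0,0,0,0]],
])

```text
time_s: 15.85
tool_pos: [0.5291, -0.1369, 0.2744]
tool_rot: [179.8, -0.4, 9.8]
force: [0.3, 0.3, 0.9]
grip_width: 0.0005
grasp_force: 0.6
```

Request:
play_rows([
  [[-0.0095,0,0.009,0,0,0,0],[-0.0095,0,0.009,0,0,0,0],[-0.0075,0,0.0105,0,0,0,0],[-0.0075,0,0.0105,0,0,0,0],[-0.0055,0,0.012,0,0,0,0],[-0.0055,0,0.0115,0,0,0,0],[-0.0035,0,0.0125,0,0,0,0],[-0.0035,0,0.0125,0,0,0,0],[-0.002,0,0.013,0,0,0,0],[0,0,0.006,0,0,0,0],[0,0,0,0,0,0,0]],
])

```text
time_s: 16.95
tool_pos: [0.4733, -0.1459, 0.1621]
tool_rot: [-179.9, 0.1, 9.7]
force: [0.1, -0.4, -0.4]
grip_width: 0.0003
grasp_force: 0.0
```

Request:
play_rows([
  [[0,0,0.004,0,0,0,0],[0,0,0.003,0,0,0,0],[0,0,0,0,0,0,0]],
])

```text
time_s: 17.25
tool_pos: [0.4741, -0.1462, 0.1564]
tool_rot: [-180.0, 0.0, 9.7]
force: [-0.1, -0.1, 0.4]
grip_width: 0.0003
grasp_force: 0.0
```

```bash
python3 - <<'E'
from h import *
a=read_camera('side')['frame'][60:250,200:400,::-1];b=read_camera('top')['frame'][110:245,250:400,::-1]
a=cv2.resize(a,(400,380));b=cv2.resize(b,(400,360));b=cv2.copyMakeBorder(b,0,20,0,0,0)
cv2.imwrite('pics/c.png',np.hstack([a,b]));s=get_obs();print(s['force'],s['tool_pos'])
E
```

```text
[ 0.31456229  0.39738993 -0.2734246 ] [ 0.47422358 -0.14632231  0.15666047]
```

View pics/c.png

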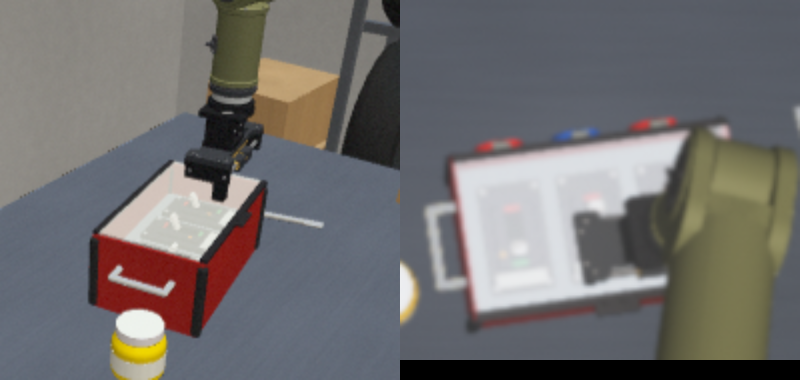

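The picture shows the flap lying over the box, its black near strip along the near rim with the tab at (615,305). I'll press it down lightly near the free edge to make sure it is fully shut.

Request:
play_rows([
  [[-0.02,0,-0.004,0,0,0,0],[0,0,0.003,0,0,0,0],[0,0,0.002,0,0,0,0],[0,0,0.002,0,0,0,0],[0,0,0.001,0,0,0,0],[0,0,0,0,0,0,0]],
])

```text
time_s: 17.95
tool_pos: [0.4548, -0.1499, 0.1552]
tool_rot: [179.9, 0.0, 9.7]
force: [-8.9, 1.0, 17.6]
grip_width: 0.0007
grasp_force: 9.4
```

Request:
play_rows([
  [[0,0,0.002,0,0,0,0],[0,0,0.002,0,0,0,0],[0,0,0,0,0,0,0]],
])

```text
time_s: 18.25
tool_pos: [0.4549, -0.15, 0.1549]
tool_rot: [179.8, 0.1, 9.7]
force: [-17.4, 3.1, 42.8]
grip_width: 0.0005
grasp_force: 21.1
```

The flap is on its stop at z = 0.155, so it is shut. Now I retreat upward.

Request:
play_rows([
  [[0,0,-0.005,0,0,0,0],[0,0,-0.03,0,0,0,0],[0,0,-0.04,0,0,0,0],[0,0,-0.04,0,0,0,0],[0,0,-0.03,0,0,0,0],[0,0,0,0,0,0,0],[0,0,0,0,0,0,0],[0,0,0,0,0,0,0]],
])

```text
time_s: 19.05
tool_pos: [0.454, -0.1494, 0.292]
tool_rot: [-179.9, 0.1, 9.7]
force: [0.8, 0.2, -0.3]
grip_width: 0.0004
grasp_force: 0.0
```

```bash
python3 - <<'E'
from h import *
r=save('wrist','pics/e.png');s=get_obs();print(s['tool_pos'],s['force'])
E
```

```text
[ 0.45382221 -0.14940729  0.29186845] [-0.05323137  0.07070122 -0.60733963]
```

View pics/e.png

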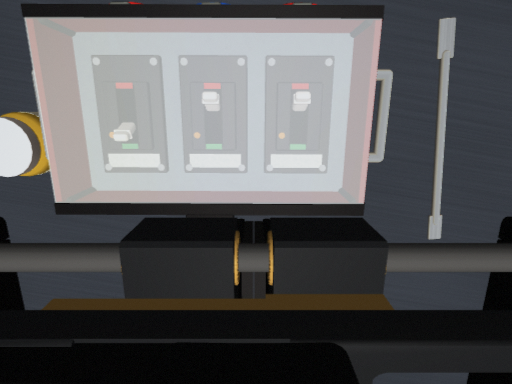

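The flap lies flat over the box, with its near strip at row 210. The right and middle levers (302,98) and (211,98) are on, the left (124,131) is off, and the arm is clear.

```bash
python3 -c "
from cell import *
print(sign_off())"
```

```text
the job is handed in; nothing more can be done
None
```

The tripped breaker (right-hand one) is reset and on, the other two are unchanged, the flap is shut and the arm is clear; the job is handed in at about 19 s of the 72 s allowed, but no verdict came back.

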